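# Spent battery through the spring flap of the collection bin

### The arm

A 6-joint arm with a two-finger parallel gripper is mounted at the origin on the work surface; the furniture and walls round the work are solid. World frame = base frame: x ahead of the robot, y to its left, z up, the work surface at z = 0. Lengths are in m, angles in rad, forces in N, time in s.
With the tool pointing down it reaches from about 0.225 to 0.725 m from the base axis. Payload 3.1 kg.
Tool frame: the origin (TCP) lies at the very end of the fingers, on their centre line; the grasp point (between the pads) lies r.grip_point_offset behind it (r.grip_point_offset is the distance from the TCP to the grasp point, in m); z points along the fingers, y is the line along which they close (so a half turn about z gives the same grasp; the last joint's range is limited). The gripper opens to 85 mm and grips with 20 to 120 N. Pads are 22 mm wide; open, the fingers measure 114 mm over their backs; the gripper's body (76 mm by 85 mm) begins 54 mm behind the grasp point. The pads swing forward as they close: fully open they stand 13 mm farther back than shut.
Start: joints at [1.19, 0.048, 0.099, 1.622, 0, 1.443], TCP at [0.131, 0.508, 0.204] pointing down, gripper open.
Joint ranges: [-2.91, 2.91], [-0.99, 1.94], [-1.21, 1.42], [-2.12, 2.29], [-1.49, 1.47], [-3.14, 3.14]. Speed limits (rad/s): [2.79, 2.79, 3.14, 3.14, 3.14, 3.14].

### API

Orientations are given as [roll, pitch, yaw] about the fixed x, y, z axes, in that order (R = Rz(yaw) Ry(pitch) Rx(roll)).
In Python, from plant import r, capture, get_calibration, workorder gives the robot as it stands. The module is installed in compiled form; this text tells all that it offers.
- The arm moves only by the tool jog_arm, never from a script. Its argument "plan" is a list of rows, each a list of 7 numbers: the shift along the tool's x, y, z in units of 30 mm (1.0 is 30 mm), then the turn, a rotation vector about the tool's x, y, z in rad, then the finger opening in mm, from 0 to 85.4. A call has 1 to 12 rows; each row shifts and turns the commanded pose from where the row before left it, along the tool's axes as they then stand; what a row does not reach is not made up. A row lasts 1/12 s, in which the tool goes at most 41.7 mm and 7.16 degrees, less where a joint would pass 70% of its speed; a pose out of reach is approached as far as the arm can. A call is refused whole if a number of a shift passes 1 or a number of a turn 0.125, either way. A call with a gripper value outside its range is refused whole. The fingers move at their own pace and stop on an object; the grip force is fixed at half the most. Time passes only in rows, so rows that do not move let the fingers close. It gives the time, the measured TCP pose, the force, the opening and the grip force at its end, in the units of the state.
- r.get_obs(): the state, without advancing time (a new reading comes with each control period).
- capture(name): name is "scene" or "top"; returns the picture (480x640x3 uint8, red, green, blue); there is no depth.
- get_calibration(name): a dict with "fx", "fy", "cx", "cy" (pixels), "eye" and "rotation" of the camera in the world. Camera axes: x right, y down, z forward; pixel columns grow to the right and rows downward; lengths in m; the calibration is good to about 2 mm. A picture is of the moment at which its call begins. get_calibration takes no time and is no camera call.
- workorder.job_done(): hands the job in; it is judged then, once.
The state is a dict: "t": time; "joint_positions": joint angles; "joint_velocities": joint speeds; "joint_torque": joint torques, N m; "tool_pos": TCP position; "tcp_rot": TCP orientation; "contact_force": force on the tool from outside, world axes, zero at the start; "ft_torque": the same for the moment, N m; "finger_gap": finger opening in m; "gripper_force": force on a finger pad.
Only numpy, scipy, OpenCV 4.12 (cv2) and the standard library are available. Lean on these libraries where they do the work, as an engineer would, in place of code of your own. Each camera call takes 0.05 s, during which the arm holds its last target. There are 200 camera calls.

### The job

Someone has left a spent battery lying on the front ledge of the battery collection bin instead of putting it in. Push the bin's spring flap open with one finger and, keeping it open, push the battery off the ledge and in with the other finger; take the hand away only once it has dropped inside, so that the flap shuts by itself. Only push, and lightly: do not pinch, squeeze or pick up the battery, and leave the other things on the table where they are.

Things in the scene. Friction and masses are not known exactly. Their poses are not given: they have to be found in the camera images.
- battery_bin: White plastic battery bin, 180 mm deep (x -88 to +92), 190 wide (y), 106 high; fixed, hollow, floor at z = 8 mm, old batteries inside the front behind a clear window. Origin: on the table at mid-width; front faces -x. The front of its top is a flat white ledge at z = 60 mm, clear from x = -84 to +10 and y = -91 to +91 mm; front and side rims stand 6 mm above it.
- flap (a joint): Grey spring flap, 4 mm thick, 178 mm wide, 66 mm from hinge to free edge, hinged along its upper, rear edge. 0 = shut: it slopes at 38 degrees from the hinge down to the ledge's inner edge. Grows as it is pushed in (+x) and down, to 0.85 rad (nearly hanging straight down). A light spring shuts it: 1 to 3 N of a finger opens it, the battery's weight does not.
- flap_hinge (a point): Middle of the flap's hinge axis, fixed at x = 64, y = 0, z = 102 mm of the bin; the axis runs along the bin's y, barrel 8 mm thick. Behind it a hood, top at z = 106 mm, runs to the bin's back: fingers reach into the mouth from above only in front of the barrel (x under 59 mm).
- flap_edge (a point): Middle of the flap's free lower edge; moves with the flap. Shut, it lies within 3 mm of the ledge's inner edge.
- mouth (a point): Middle of the ledge's inner edge, fixed at x = 10, y = 0, z = 60 mm of the bin; axes as the bin's. Behind this edge the bin is open below, covered only by the flap. Side cheeks (inner faces at y = +-91 mm) rise from the rim here to z = 106 mm at x = 58 mm.
- battery: The spent battery: a cylinder 17 mm thick and 50 mm long, 23 g, lying on the ledge roughly crosswise (its axis along the bin's y within 15 degrees), free to roll towards the flap. Origin: middle of its underside as it first lies, 7 mm off its axis; it turns as the battery rolls. Its y axis runs along its length.
- fresh_battery: A like battery, lying on the table by the kitchen timer; leave it. Origin: middle of its underside.
- timer: Round kitchen timer, 70 mm wide and 43 mm high, beside the bin. Origin: centre of its underside.
- mug: Mug, 90 mm wide (124 mm with handle), 100 mm high, beside the bin. Origin: centre of its underside.
- spoon: Teaspoon 130 mm long lying in front of the bin. Origin: its middle, on the table.
- tin: Food tin, 76 mm wide, 58 mm high, beside the bin. Origin: centre of its underside.
- mandarin: Mandarin, 60 mm wide, beside the bin. Origin: its underside.
There are look-alikes about, which are no part of the job. Leave any blue look-alike of the battery alone.

How it is judged:
By the outcome, as a careful person would: the job done as asked, in the order asked, and still so for the second after the job is handed in, with the robot touching nothing.
It also fails if it takes over 32 s, if anything falls off the work surface, if the arm or the gripper's body presses on something with over 40 N, if the wrist force passes 120 N, or if a joint passes its speed limit or range.

## Working session

There is one attempt and no reset: what is moved stays moved. The work goes in short steps, Python scripts to look and compute and a tool call to move; the robot and the scene stay as the last step left them, time stands still between calls to the robot, and variables do not carry over. Pictures are saved under pics/ and viewed, at most 10 in all, crops included, and the job is handed in when it is done.

Besides the shell and the picture viewer there is one more tool, called after "Call:" as name(argument=value, ...), one argument or row to a line, values as JSON. jog_arm: Moves the arm, as the interface text tells. Its arguments: {"type":"object","properties":{"plan":{"type":"array"}},"required":["plan"]}

```bash
mkdir -p pics; python3 - <<'E'
from plant import r,capture,get_calibration
import cv2
for n in("scene","top"):
    cv2.imwrite(f"pics/{n}0.png",capture(n)[:,:,::-1]); print(n,get_calibration(n))
print(r.get_obs(), r.grip_point_offset)
E
```

```text
scene {'fx': 565.2840997353022, 'fy': 565.2840997353022, 'cx': 312.1454214408062, 'cy': 241.39522065745234, 'eye': array([ 0.09538301, -0.44184099,  0.69179429]), 'rotation': array([-2.30409227, -0.00879543, -0.77023586])}
top {'fx': 481.19919700005005, 'fy': 481.19919700005005, 'cx': 323.69015053388705, 'cy': 237.9633734584544, 'eye': array([0.35706781, 0.04435735, 0.93947954]), 'rotation': array([-2.92499562, -0.00417281, -1.4636166 ])}
{'t': 0.1, 'joint_positions': array([ 1.19019325e+00,  4.86741000e-02,  9.77022013e-02,  1.62200923e+00,
       -2.32471286e-05,  1.44301694e+00]), 'joint_velocities': array([-0.00042217, -0.00154421,  0.00422854, -0.00168839,  0.0015205 ,
        0.00061353]), 'joint_torque': array([ 2.95709440e-03, -3.39848900e+01,  3.20937145e+01,  1.58003083e-02,
       -2.06034711e-04, -4.78331188e-06]), 'tool_pos': array([0.13109485, 0.50771403, 0.20300941]), 'tcp_rot': array([-3.13942270e+00, -2.55356373e-04,  2.88876871e+00]), 'contact_force': array([-0.56871434, -1.34883573,  0.32875627]), 'ft_torque': array([-7.92855843e-06, -3.80163350e-02,  4.62051642e-02]), 'gripper_force': 0.0, 'finger_gap': 0.08544030090219515} 0.0187
```

View pics/scene0.png

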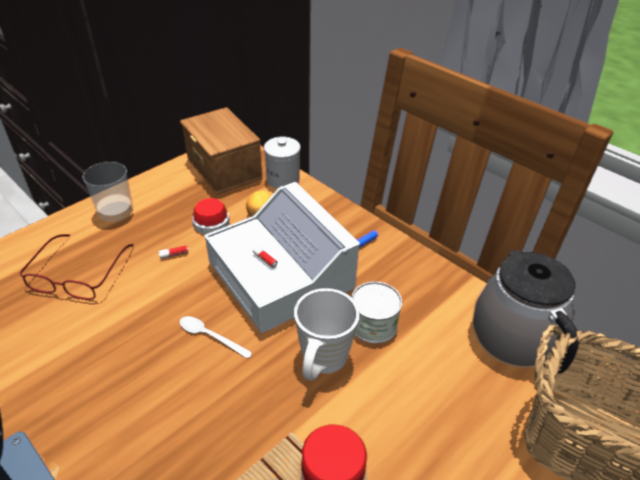

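View pics/top0.png

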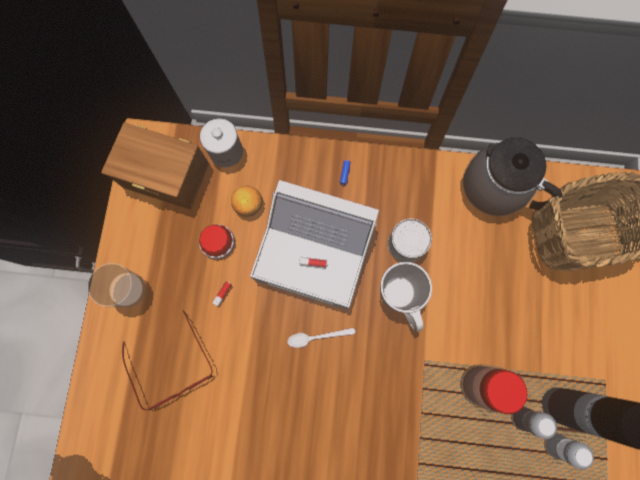

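The scene shows the red battery on the bin's ledge at about (265,258), and the top view shows it at (313,263). The bin spans about (253..377, 183..305) in the top view and is yawed slightly. The mug and tin stand to its right, and the timer and mandarin to its left.

```bash
python3 - <<'E'
import cv2,numpy as np
a=cv2.imread("pics/top0.png")[175:315,245:385];b=cv2.imread("pics/scene0.png")[175:345,195:365]
cv2.imwrite("pics/crop0.png",np.hstack([cv2.resize(a,(400,400),interpolation=cv2.INTER_CUBIC),cv2.resize(b,(400,400),interpolation=cv2.INTER_CUBIC)]))
E
cat > h.py <<'E'
import cv2,numpy as np
from scipy.spatial.transform import Rotation as R
from plant import get_calibration
def K(n):
    c=get_calibration(n);return c,R.from_rotvec(c["rotation"]).as_matrix()
C={n:K(n) for n in("scene","top")}
def ray(n,p,z):
    c,M=C[n];d=M@[(p[0]-c["cx"])/c["fx"],(p[1]-c["cy"])/c["fy"],1]
    return c["eye"]+d*(z-c["eye"][2])/d[2]
def proj(n,P):
    c,M=C[n];q=M.T@(np.asarray(P)-c["eye"]);return q[:2]/q[2]*c["fx"]+[c["cx"],c["cy"]]
def red(n,img,box):
    x0,y0,x1,y1=box;s=img[y0:y1,x0:x1].astype(int)
    m=(s[:,:,0]>130)&(s[:,:,1]<80)&(s[:,:,2]<80)
    ys,xs=np.nonzero(m);return np.array([xs.mean()+x0,ys.mean()+y0]),m.sum()
E
python3 - <<'E'
from h import *
for n,p in(("top",(313,263)),("scene",(265,258))):print(n,ray(n,p,.0685))
E
```

```text
top [ 1.48229529 -0.19621867  0.0685    ]
scene [0.54486345 0.15580268 0.0685    ]
```

View pics/crop0.png

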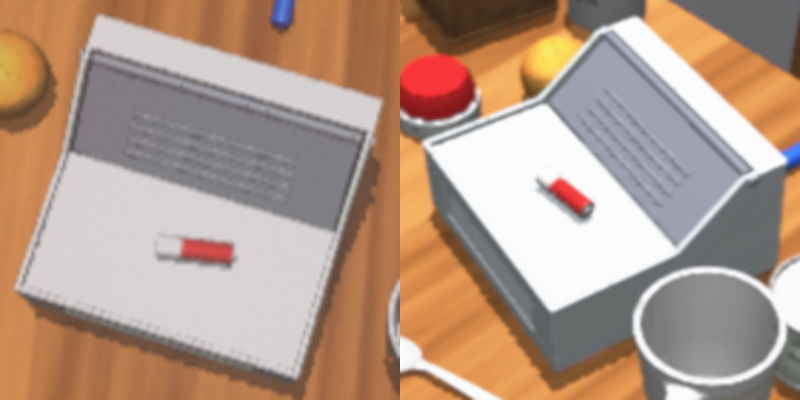

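The enlarged crop shows the ledge clearly, with the battery having a white cap on its left. The flap's inner edge runs from (72,152) to (335,232) in the top crop.

```bash
sed -i 's/R.from_rotvec(c\["rotation"\])/R.from_euler("xyz",c["rotation"])/' h.py
python3 - <<'E'
from h import *
from scipy.optimize import least_squares
S=140/400;T=170/400
t=lambda x,y:("top",(x*S+245-.3,y*S+175-.3)); s=lambda x,y:("scene",((x-400)*T+195-.3,y*T+175-.3))
# bin model points (m)
pts=[(t(97,14),(.092,.095,.106)),(t(382,100),(.092,-.095,.106)),(t(17,290),(-.088,.095,.066)),(t(298,380),(-.088,-.095,.066)),
(t(72,152),(.010,.091,.060)),(t(335,232),(.010,-.091,.060)),(s(427,145),(-.088,.095,.066)),(s(552,310),(-.088,-.095,.066)),(s(677,247),(.01,-.091,.06)),(s(785,158),(.092,-.095,.106)),(s(640,17),(.092,.095,.106))]
def P(v,m):
    c,q=np.cos(v[2]),np.sin(v[2]);return [v[0]+c*m[0]-q*m[1],v[1]+q*m[0]+c*m[1],m[2]]
f=lambda v:np.concatenate([proj(p[0],P(v,m))-p[1] for p,m in pts])
print([ray(p[0],p[1],m[2]).round(3) for p,m in pts])
o=least_squares(f,[.5,.1,-.2],loss="soft_l1");print("bin",o.x,o.fun.reshape(-1,2).round(1).tolist())
v=o.x
for n,p in(("top",(165,247)),("top",(233,252))):
    w=ray(n,t(*p)[1],.0685);d=w[:2]-v[:2];c,q=np.cos(v[2]),np.sin(v[2]);print(n,w,"in bin",c*d[0]+q*d[1],-q*d[0]+c*d[1])
for p in((540,182),(590,212)):
    w=ray("scene",s(*p)[1],.0685);d=w[:2]-v[:2];print("scene",w,"in bin",c*d[0]+q*d[1],-q*d[0]+c*d[1])
E
```

```text
[array([0.639, 0.154, 0.106]), array([ 0.602, -0.032,  0.106]), array([0.463, 0.186, 0.066]), array([0.426, 0.002, 0.066]), array([0.558, 0.164, 0.06 ]), array([ 0.524, -0.013,  0.06 ]), array([0.464, 0.184, 0.066]), array([0.428, 0.004, 0.066]), array([ 0.526, -0.006,  0.06 ]), array([ 0.603, -0.029,  0.106]), array([0.641, 0.152, 0.106])]
bin [ 0.53105766  0.07849096 -0.19532907] [[-0.0, -0.3], [0.5, -0.3], [-1.4, -0.2], [-0.1, -0.4], [-1.0, -0.3], [-0.1, 0.2], [-2.1, -1.3], [-0.0, 1.2], [1.5, 3.1], [1.8, 1.2], [-1.2, -0.3]]
top [0.50053373 0.09530773 0.0685    ] in bin -0.033207437341974656 0.01057260982887765
top [0.50200201 0.05157768 0.0685    ] in bin -0.023279544967753876 -0.03204087854393688
scene [0.49557095 0.09691247 0.0685    ] in bin -0.038387302689871186 0.011183617075671583
scene [0.50093322 0.05126514 0.0685    ] in bin -0.02426734199631595 -0.032554919962037146
```

Call:
jog_arm(
  plan=[
    [0,0,0,0,0,0.12,65],
    [0,0,0,0,0,0.12,65],
    [0,0,0,0,0,0.12,65],
    [0,0,0,0,0,0.12,65],
    [0,0,0,0,0,0.12,65],
    [0,0,0,0,0,0.12,65],
    [0,0,0,0,0,0.12,65],
    [0,0,0,0,0,0.12,65],
    [0,0,0,0,0,0.12,65],
    [0,0,0,0,0,0.12,65],
    [0,0,0,0,0,0.12,65],
  ],
)

```text
t: 1.02
tool_pos: [0.1312, 0.5079, 0.2034]
tcp_rot: [-3.141, 0.001, 1.563]
contact_force: [0.6, 0.8, 0.0]
finger_gap: 0.0651
gripper_force: 0.0
```

Call:
jog_arm(
  plan=[
    [-0.6,0.54,0,0,0,0,65],
    [-0.6,0.54,0,0,0,0,65],
    [-0.6,0.54,0,0,0,0,65],
    [-0.6,0.54,0,0,0,0,65],
    [-0.6,0.54,0,0,0,0,65],
    [-0.6,0.54,0,0,0,0,65],
    [-0.6,0.54,0,0,0,0,65],
    [-0.6,0.54,0,0,0,0,65],
    [-0.6,0.54,0,0,0,0,65],
    [-0.6,0.54,0,0,0,0,65],
    [-0.6,0.54,0,0,0,0,65],
    [-0.6,0.54,0,0,0,0,65],
  ],
)

```text
t: 2.02
tool_pos: [0.3256, 0.2908, 0.2036]
tcp_rot: [-3.141, 0.0, 1.569]
contact_force: [0.7, 1.1, 0.4]
finger_gap: 0.0647
gripper_force: 0.0
```

Call:
jog_arm(
  plan=[
    [-0.6,0.54,0.1,0,0,0,65],
    [-0.6,0.54,0.1,0,0,0,65],
    [-0.6,0.54,0.1,0,0,0,65],
    [-0.6,0.54,0.1,0,0,0,65],
    [-0.6,0.54,0.1,0,0,0,65],
    [-0.6,0.54,0.1,0,0,0,65],
    [-0.6,0.54,0.1,0,0,0,65],
    [-0.6,0.54,0.1,0,0,0,65],
    [-0.6,0.54,0.1,0,0,0,65],
    [-0.6,0.54,0.1,0,0,0,65],
    [-0.6,0.54,0.1,0,0,0,65],
    [0,0,0,0,0,0,65],
  ],
)

```text
t: 3.02
tool_pos: [0.5047, 0.0904, 0.1692]
tcp_rot: [-3.14, 0.002, 1.565]
contact_force: [1.0, 0.3, 0.1]
finger_gap: 0.0648
gripper_force: 0.0
```

```bash
python3 - <<'E'
from h import *
from plant import r,capture
im={n:capture(n) for n in C}
o=r.get_obs();p=o["tool_pos"];print(p,o["tcp_rot"],o["t"])
out=[]
for n in C:
    b=cv2.cvtColor(im[n],cv2.COLOR_RGB2BGR);q=proj(n,p);x,y=int(q[0])-65,int(q[1])-65
    x=max(0,x);y=max(0,y)
    c=cv2.resize(b[y:y+130,x:x+130],(400,400),interpolation=cv2.INTER_CUBIC);print(n,x,y,[((proj(n,p+[dx,0,dz])-[x,y])*400/130).round() for dx in(-.0325,.0325) for dz in(0,.006)])
    out.append(c)
cv2.imwrite("pics/hov.png",np.hstack(out))
E
```

```text
[0.50267727 0.09300059 0.17010644] [-3.13913802e+00 -3.07493069e-04  1.56700747e+00] 3.1167
scene 190 136 [array([149., 230.]), array([148., 220.]), array([252., 174.]), array([252., 164.])]
top 236 184 [array([195., 262.]), array([194., 260.]), array([209., 142.]), array([208., 140.])]
```

View pics/hov.png

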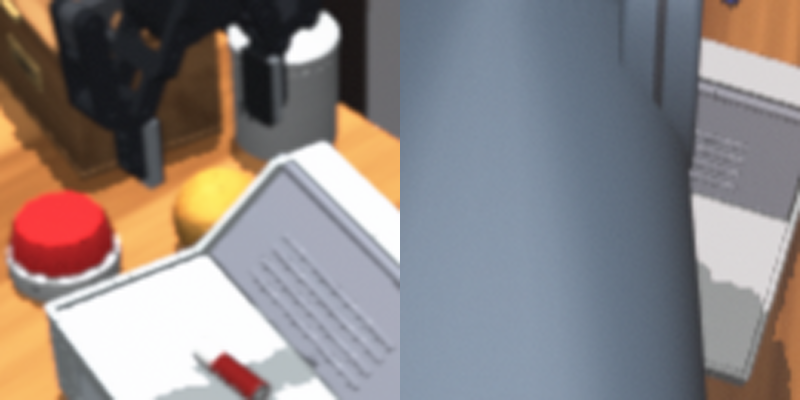

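The scene crop (left) shows the near fingertip's bottom at about (147,187) and the far one at about (272,126). Both sit higher than the projected TCP, so the tips stand behind the TCP at this gap. The arm blocks the top view.

```bash
python3 - <<'E'
from h import *
p=np.array([.50268,.0930,.1701])
for name,xs in(("near",(-.047,-.0395,-.0325)),("far",(.0325,.0395,.047))):
  for dx in xs:
    for dy in(-.011,.011):
      print(name,dx,dy,[(((proj("scene",p+[dx,dy,dz])-[190,136])*400/130).round().astype(int)).tolist() for dz in(0,.006,.013,.019)])
E
```

```text
near -0.047 -0.011 [[139, 254], [138, 245], [137, 233], [136, 223]]
near -0.047 0.011 [[110, 233], [109, 223], [108, 211], [107, 201]]
near -0.0395 -0.011 [[152, 247], [151, 238], [150, 226], [149, 216]]
near -0.0395 0.011 [[123, 226], [122, 216], [120, 205], [119, 195]]
near -0.0325 -0.011 [[163, 241], [163, 231], [161, 219], [161, 209]]
near -0.0325 0.011 [[134, 220], [133, 210], [132, 198], [131, 188]]
far 0.0325 -0.011 [[267, 183], [266, 174], [266, 162], [265, 152]]
far 0.0325 0.011 [[237, 164], [237, 154], [236, 143], [236, 133]]
far 0.0395 -0.011 [[277, 177], [277, 168], [277, 156], [276, 146]]
far 0.0395 0.011 [[248, 158], [248, 148], [247, 137], [247, 127]]
far 0.047 -0.011 [[289, 171], [288, 161], [288, 150], [288, 140]]
far 0.047 0.011 [[259, 152], [259, 142], [258, 131], [258, 121]]
```

Call:
jog_arm(
  plan=[
    [-0.16,0.13,0.41,0,0,0,65],
    [-0.16,0.13,0.41,0,0,0,65],
    [-0.16,0.13,0.41,0,0,0,65],
    [-0.16,0.13,0.41,0,0,0,65],
    [0,0,0,0,0,0,65],
    [0,0,0,0,0,0,65],
  ],
)

```text
t: 3.62
tool_pos: [0.5173, 0.0742, 0.1199]
tcp_rot: [-3.138, -0.0, 1.569]
contact_force: [-0.2, -0.3, -0.6]
finger_gap: 0.0649
gripper_force: 0.0
```

```bash
python3 - <<'E'
from h import *
from plant import r,capture
im=capture("scene")
o=r.get_obs();p=o["tool_pos"];print(p,o["tcp_rot"],o["t"],o["contact_force"])
q=proj("scene",p);x,y=int(q[0])-50,int(q[1])-55
c=cv2.resize(cv2.cvtColor(im,cv2.COLOR_RGB2BGR)[y:y+100,x:x+100],(600,600),interpolation=cv2.INTER_CUBIC)
print(x,y)
cv2.imwrite("pics/hov2.png",c)
for dx in(-.047,-.0325,.0325,.047):
  for dy in(-.011,.011):
    print(dx,dy,[((proj("scene",p+[dx,dy,dz])-[x,y])*6).round().astype(int).tolist() for dz in(0,.006,.013,.03)])
E
```

```text
[0.51799865 0.0743895  0.12113534] [-3.13985447e+00 -1.88838180e-04  1.56874686e+00] 3.6667 [0.09978744 0.09733657 0.18314855]
222 172
-0.047 -0.011 [[191, 439], [189, 421], [188, 400], [183, 348]]
-0.047 0.011 [[135, 397], [133, 379], [131, 358], [126, 306]]
-0.0325 -0.011 [[235, 412], [234, 394], [233, 373], [229, 321]]
-0.0325 0.011 [[179, 370], [178, 353], [176, 332], [172, 280]]
0.0325 -0.011 [[426, 298], [425, 280], [425, 259], [424, 208]]
0.0325 0.011 [[369, 259], [369, 241], [368, 221], [366, 169]]
0.047 -0.011 [[466, 273], [466, 256], [466, 235], [465, 184]]
0.047 0.011 [[410, 235], [409, 218], [409, 197], [408, 146]]
```

View pics/hov2.png

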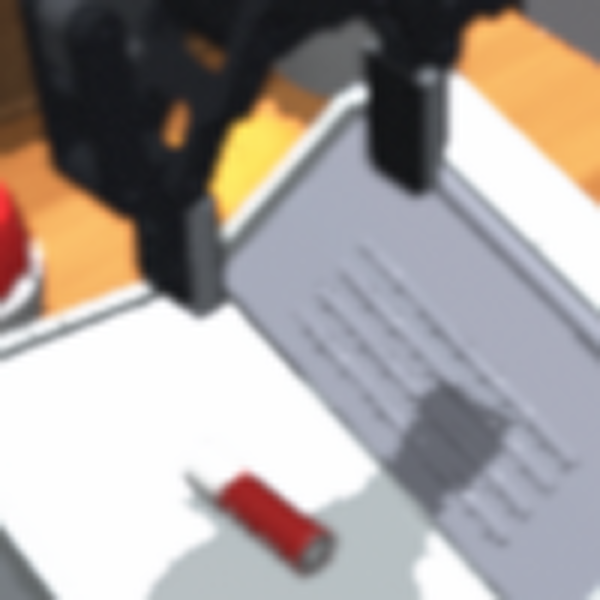

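The near fingertip's lower corner is at about (205,318) and the far one's at about (420,195), roughly 30 mm above the commanded TCP. To settle how the tips travel, I'll check them at two other gaps.

Call:
jog_arm(
  plan=[
    [0,0,0,0,0,0,28],
    [0,0,0,0,0,0,28],
    [0,0,0,0,0,0,28],
    [0,0,0,0,0,0,28],
    [0,0,0,0,0,0,28],
    [0,0,0,0,0,0,28],
  ],
)

```text
t: 4.17
tool_pos: [0.5188, 0.0744, 0.1222]
tcp_rot: [3.141, -0.0, 1.569]
contact_force: [-1.2, 0.5, 0.2]
finger_gap: 0.0281
gripper_force: 0.0
```

```bash
python3 - <<'E'
from plant import r,capture
import numpy as np
np.save("g28.npy",capture("scene"));o=r.get_obs();print(o["tool_pos"],o["finger_gap"])
E
```

```text
[0.51873531 0.07436824 0.12210507] 0.0278275961620532
```

Call:
jog_arm(
  plan=[
    [0,0,0,0,0,0,0],
    [0,0,0,0,0,0,0],
    [0,0,0,0,0,0,0],
    [0,0,0,0,0,0,0],
    [0,0,0,0,0,0,0],
  ],
)

```text
t: 4.63
tool_pos: [0.5186, 0.0743, 0.1219]
tcp_rot: [-3.141, -0.0, 1.569]
contact_force: [-0.1, -0.5, 0.6]
finger_gap: -0.0002
gripper_force: 0.0
```

```bash
python3 - <<'E'
from h import *
from plant import r,capture
b=capture("scene");o=r.get_obs();p=o["tool_pos"];print(p,o["finger_gap"])
f=lambda im:cv2.resize(cv2.cvtColor(im[172:272,222:322],cv2.COLOR_RGB2BGR),(400,400),interpolation=cv2.INTER_CUBIC)
cv2.imwrite("pics/gaps.png",np.hstack([f(np.load("g28.npy")),f(b)]))
for dx in(-.021,-.014,-.007,0,.007,.014,.021):
  for dy in(-.011,.011):
    print(dx,dy,[((proj("scene",p+[dx,dy,dz])-[222,172])*4).round().astype(int).tolist() for dz in(0,.01,.02,.03)])
E
```

```text
[0.51865625 0.07431911 0.12189268] -0.0004516370118172338
-0.021 -0.011 [[181, 259], [180, 239], [179, 219], [178, 198]]
-0.021 0.011 [[144, 231], [143, 211], [141, 191], [140, 171]]
-0.014 -0.011 [[195, 250], [194, 230], [193, 210], [192, 190]]
-0.014 0.011 [[158, 223], [157, 203], [155, 183], [154, 163]]
-0.007 -0.011 [[209, 242], [208, 222], [207, 202], [206, 182]]
-0.007 0.011 [[172, 215], [170, 195], [169, 175], [168, 155]]
0 -0.011 [[223, 234], [222, 214], [221, 194], [220, 173]]
0 0.011 [[185, 207], [184, 187], [183, 167], [182, 147]]
0.007 -0.011 [[236, 226], [236, 206], [235, 186], [234, 165]]
0.007 0.011 [[199, 199], [198, 179], [197, 159], [196, 139]]
0.014 -0.011 [[250, 217], [249, 198], [249, 178], [248, 157]]
0.014 0.011 [[212, 191], [212, 171], [211, 151], [210, 131]]
0.021 -0.011 [[263, 209], [263, 190], [262, 170], [262, 149]]
0.021 0.011 [[226, 183], [225, 164], [224, 144], [223, 123]]
```

View pics/gaps.png

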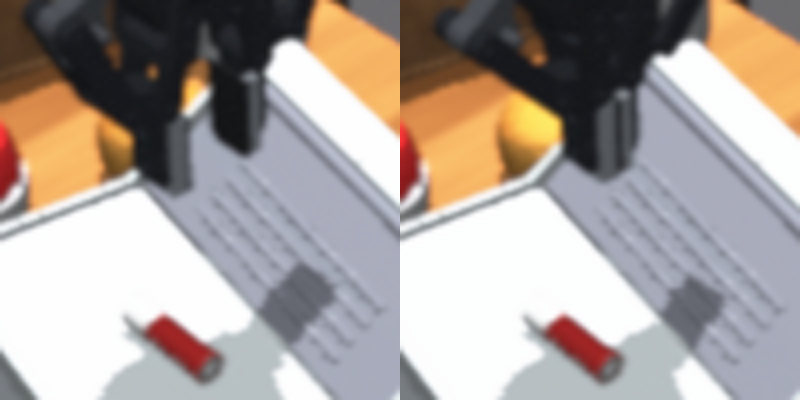

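The shut fingertip corner is at (607,182). That matches the expected x, but it sits about 30 mm higher than the reported TCP, or farther back. A gentle touch test on a clear part of the ledge, away from the battery, will show which.

Call:
jog_arm(
  plan=[
    [0.5,-0.28,0,0,0,0,0],
    [0.5,-0.28,0,0,0,0,0],
    [0.5,-0.28,0,0,0,0,0],
    [0.47,-0.26,0,0,0,0,0],
    [0,0,0,0,0,0,0],
    [0,0,0.45,0,0,0,0],
    [0,0,0.45,0,0,0,0],
    [0,0,0.45,0,0,0,0],
    [0,0,0.45,0,0,0,0],
    [0,0,0,0,0,0,0],
    [0,0,0,0,0,0,0],
  ],
)

```text
t: 5.6
tool_pos: [0.4851, 0.1329, 0.0671]
tcp_rot: [-3.14, 0.001, 1.568]
contact_force: [-0.4, -0.1, 0.6]
finger_gap: -0.0001
gripper_force: 0.0
```

Call:
jog_arm(
  plan=[
    [0,0,0.08,0,0,0,0],
    [0,0,0.08,0,0,0,0],
    [0,0,0.08,0,0,0,0],
    [0,0,0,0,0,0,0],
  ],
)

```text
t: 5.93
tool_pos: [0.4859, 0.1334, 0.0608]
tcp_rot: [3.141, 0.0, 1.569]
contact_force: [-0.3, 0.0, 0.6]
finger_gap: -0.0
gripper_force: 0.0
```

Call:
jog_arm(
  plan=[
    [0,0,0.06,0,0,0,0],
    [0,0,0.06,0,0,0,0],
    [0,0,0,0,0,0,0],
  ],
)

```text
t: 6.18
tool_pos: [0.4856, 0.1335, 0.0568]
tcp_rot: [-3.141, 0.0, 1.569]
contact_force: [0.7, -0.4, 0.2]
finger_gap: 0.0001
gripper_force: 0.0
```

```bash
python3 - <<'E'
from h import *
from plant import r,capture
b=capture("scene");o=r.get_obs();p=o["tool_pos"];print(p,o["contact_force"])
q=proj("scene",p);x,y=int(q[0])-50,int(q[1])-60
cv2.imwrite("pics/touch.png",cv2.resize(cv2.cvtColor(b[y:y+100,x:x+100],cv2.COLOR_RGB2BGR),(500,500),interpolation=cv2.INTER_CUBIC))
for dx in(-.007,.007):
    for dz in(0,.01,.02,.03):print(dx,dz,((proj("scene",p+[dx,-.011,dz])-[x,y])*5).round())
E
```

```text
[0.48552646 0.13350068 0.0568682 ] [-0.09079447  0.26281781 -0.41211264]
-0.007 0 [258. 327.]
-0.007 0.01 [255. 305.]
-0.007 0.02 [253. 282.]
-0.007 0.03 [250. 259.]
0.007 0 [291. 307.]
0.007 0.01 [289. 285.]
0.007 0.02 [287. 262.]
0.007 0.03 [284. 239.]
```

View pics/touch.png

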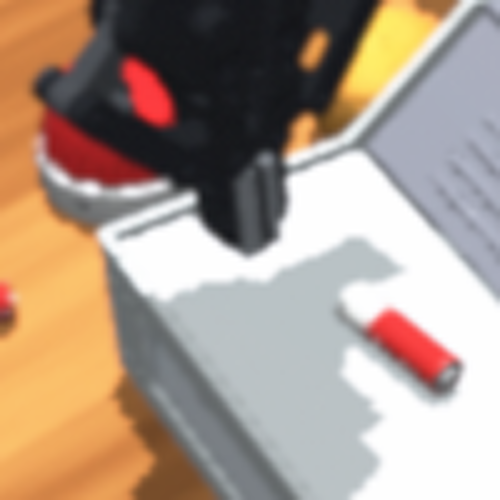

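The tip corner at (250,255) is still hovering about 30 mm above the ledge with no contact force, so the offset is vertical. I'll feel for the ledge to get the exact value.

Call:
jog_arm(
  plan=[
    [0,0,0.25,0,0,0,0],
    [0,0,0.25,0,0,0,0],
    [0,0,0.1,0,0,0,0],
    [0,0,0,0,0,0,0],
  ],
)

```text
t: 6.57
tool_pos: [0.4843, 0.1333, 0.0373]
tcp_rot: [-3.138, 0.0, 1.569]
contact_force: [-0.1, -0.2, 0.0]
finger_gap: -0.0
gripper_force: 0.0
```

Call:
jog_arm(
  plan=[
    [0,0,0.1,0,0,0,0],
    [0,0,0.05,0,0,0,0],
    [0,0,0,0,0,0,0],
  ],
)

```text
t: 6.82
tool_pos: [0.4855, 0.1335, 0.0342]
tcp_rot: [-3.141, 0.0, 1.569]
contact_force: [-0.4, 0.2, 0.2]
finger_gap: -0.0001
gripper_force: 0.0
```

Call:
jog_arm(
  plan=[
    [0,0,0.07,0,0,0,0],
    [0,0,0,0,0,0,0],
  ],
)

```text
t: 6.98
tool_pos: [0.4863, 0.1336, 0.033]
tcp_rot: [3.14, -0.0, 1.569]
contact_force: [0.6, 0.6, 1.1]
finger_gap: -0.0003
gripper_force: 0.0
```

Call:
jog_arm(
  plan=[
    [0,0,0.07,0,0,0,0],
    [0,0,0,0,0,0,0],
  ],
)

```text
t: 7.15
tool_pos: [0.4864, 0.1336, 0.0328]
tcp_rot: [3.14, -0.0, 1.569]
contact_force: [-2.9, -1.3, 9.9]
finger_gap: -0.0003
gripper_force: 4.7
```

The ledge (z = 60 mm) is touched at a reported TCP z of 32.8 mm, so the tips are 27 mm above the reported TCP when shut. Now I'll rise, go above the battery, and open to 68 mm.

Call:
jog_arm(
  plan=[
    [0,0,-0.5,0,0,0,0],
    [0,0,-0.75,0,0,0,0],
    [0,0,-0.75,0,0,0,0],
    [-0.5,0.26,0,0,0,0,30],
    [-0.5,0.26,0,0,0,0,50],
    [-0.5,0.26,0,0,0,0,68],
    [-0.48,0.26,0,0,0,0,68],
    [0,0,0,0,0,0,68],
    [0,0,0,0,0,0,68],
    [0,0,0,0,0,0,68],
  ],
)

```text
t: 7.98
tool_pos: [0.5165, 0.0744, 0.0902]
tcp_rot: [-3.141, -0.001, 1.569]
contact_force: [-0.4, 0.1, 0.5]
finger_gap: 0.0679
gripper_force: 0.0
```

Call:
jog_arm(
  plan=[
    [0,0,0.4,0,0,0,68],
    [0,0,0.4,0,0,0,68],
    [0,0,0.3,0,0,0,68],
    [0,0,0.1,0,0,0,68],
    [0,0,0.1,0,0,0,68],
    [0,0,0.1,0,0,0,68],
    [0,0,0.1,0,0,0,68],
    [0,0,0.1,0,0,0,68],
    [0,0,0,0,0,0,68],
  ],
)

```text
t: 8.73
tool_pos: [0.5167, 0.074, 0.042]
tcp_rot: [-3.141, 0.0, 1.569]
contact_force: [-0.2, -0.1, 0.6]
finger_gap: 0.0681
gripper_force: 0.0
```

```bash
python3 - <<'E'
from h import *
from plant import r,capture
b=capture("scene");o=r.get_obs();p=o["tool_pos"];print(p,o["contact_force"])
q=proj("scene",p);x,y=int(q[0])-50,int(q[1])-65
cv2.imwrite("pics/low.png",cv2.resize(cv2.cvtColor(b[y:y+100,x:x+100],cv2.COLOR_RGB2BGR),(600,600),interpolation=cv2.INTER_CUBIC))
E
```

```text
[0.51677668 0.07401847 0.04228386] [-0.3671843  -0.01249254 -0.01311577]
```

View pics/low.png

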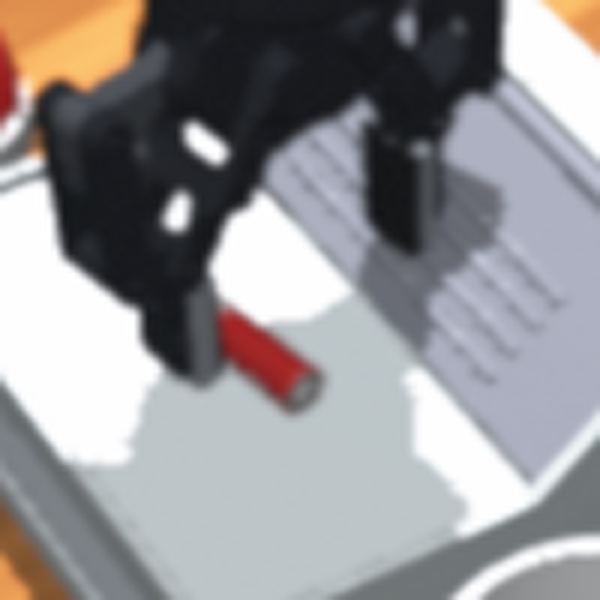

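The near finger is behind the battery (its inner corner is at (220,370), the battery's end at (300,395)), and the far finger is above the flap at (410,245). I'll descend, then open the flap.

Call:
jog_arm(
  plan=[
    [0,0,0.09,0,0,0,68],
    [0,0,0.09,0,0,0,68],
    [0,0,0.09,0,0,0,68],
    [0,0,0.08,0,0,0,68],
    [0,0,0.07,0,0,0,68],
    [0,0,0,0,0,0,68],
  ],
)

```text
t: 9.28
tool_pos: [0.5164, 0.0741, 0.0292]
tcp_rot: [-3.141, -0.0, 1.569]
contact_force: [0.1, 0.2, 0.6]
finger_gap: 0.0678
gripper_force: 0.3
```

Call:
jog_arm(
  plan=[
    [0,0.035,0.025,0,0,0,70],
    [0,0.035,0.025,0,0,0,72],
    [0,0.035,0.025,0,0,0,74],
    [0,0.035,0.025,0,0,0,76],
    [0,0.035,0.025,0,0,0,78],
    [0,0.035,0.025,0,0,0,80],
    [0,0,0,0,0,0,80],
    [0,0,0,0,0,0,80],
  ],
)

```text
t: 9.95
tool_pos: [0.5228, 0.074, 0.025]
tcp_rot: [-3.141, 0.0, 1.569]
contact_force: [-2.1, -0.4, -0.4]
finger_gap: 0.0802
gripper_force: 0.7
```

Call:
jog_arm(
  plan=[
    [0,0.04,0.017,0,0,0,82],
    [0,0.04,0.017,0,0,0,84],
    [0,0.04,0.017,0,0,0,85],
    [0,0.04,0.017,0,0,0,85],
    [0,0.035,0,0,0,0,85],
    [0,0,0,0,0,0,85],
  ],
)

```text
t: 10.45
tool_pos: [0.5277, 0.0738, 0.023]
tcp_rot: [-3.139, 0.001, 1.569]
contact_force: [-5.8, -0.8, 1.6]
finger_gap: 0.0849
gripper_force: 2.3
```

```bash
python3 - <<'E'
from h import *
from plant import r,capture
b=capture("scene");o=r.get_obs();p=o["tool_pos"];print(p,o["contact_force"],o["finger_gap"])
cv2.imwrite("pics/open.png",cv2.resize(cv2.cvtColor(b[172:272,222:322],cv2.COLOR_RGB2BGR),(600,600),interpolation=cv2.INTER_CUBIC))
E
```

```text
[0.5277603  0.07376229 0.02303615] [-5.32087281 -1.12352559  0.82515837] 0.08484902532727419
```

View pics/open.png

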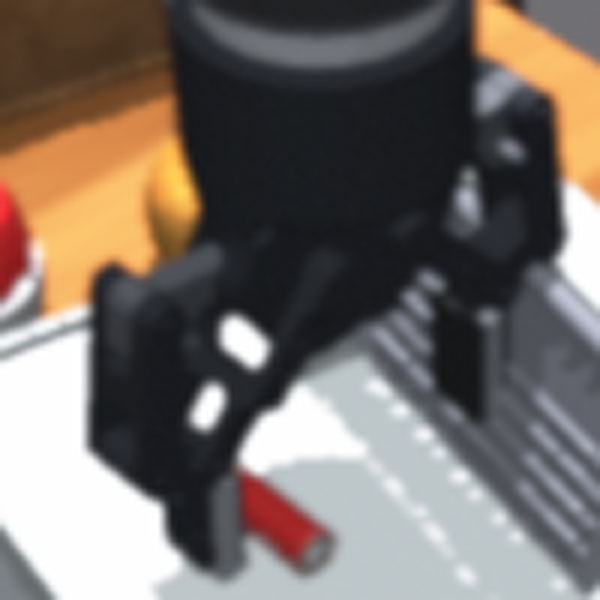

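The flap is swung in with the finger at (465,390), the battery is still at rest at (285,520), and the force is about 5 N. Now I'll close the battery finger while shifting forward, so the flap finger stays put.

Call:
jog_arm(
  plan=[
    [0,0.05,-0.035,0,0,0,82],
    [0,0.05,-0.035,0,0,0,79],
    [0,0.05,-0.035,0,0,0,76],
    [0,0.05,-0.035,0,0,0,73],
    [0,0.05,-0.035,0,0,0,70],
    [0,0.05,-0.025,0,0,0,67],
    [0,0.05,-0.025,0,0,0,64],
    [0,0.05,-0.025,0,0,0,61],
    [0,0.05,-0.025,0,0,0,58],
    [0,0.05,-0.025,0,0,0,55],
    [0,0,0,0,0,0,55],
  ],
)

```text
t: 11.42
tool_pos: [0.5436, 0.0741, 0.0322]
tcp_rot: [-3.14, -0.0, 1.569]
contact_force: [-5.6, 0.8, 2.6]
finger_gap: 0.0552
gripper_force: 3.3
```

```bash
python3 - <<'E'
from h import *
from plant import r,capture
b=capture("scene");np.save("c55.npy",b);o=r.get_obs();print(o["tool_pos"],o["contact_force"],o["finger_gap"])
q,m=red("scene",b,(235,225,300,290));print(q,m,ray("scene",q,.0685))
E
```

```text
[0.54358671 0.07417522 0.03215476] [-5.19556823  1.21861074  2.61893479] 0.05534981128317931
[282.12962963 250.55555556] 54 [0.53051199 0.06853032 0.0685    ]
```

Call:
jog_arm(
  plan=[
    [0,0.05,-0.018,0,0,0,52],
    [0,0.05,-0.018,0,0,0,49],
    [0,0.05,-0.018,0,0,0,46],
    [0,0.05,-0.018,0,0,0,43],
    [0,0.05,-0.015,0,0,0,40],
    [0,0.05,-0.01,0,0,0,37],
    [0,0.05,-0.01,0,0,0,34],
    [0,0,0,0,0,0,34],
    [0,0,0,0,0,0,34],
  ],
)

```text
t: 12.22
tool_pos: [0.5541, 0.074, 0.0353]
tcp_rot: [-3.14, -0.0, 1.569]
contact_force: [-5.5, 1.0, 3.2]
finger_gap: 0.0337
gripper_force: 3.2
```

```bash
python3 - <<'E'
from h import *
from plant import r,capture
b=capture("scene");np.save("c34.npy",b);o=r.get_obs();print(o["tool_pos"],o["contact_force"],o["finger_gap"],o["gripper_force"])
q,m=red("scene",b,(235,225,310,290));print(q,m,ray("scene",q,.0685))
E
```

```text
[0.55406856 0.07405502 0.03534148] [-5.94910959  0.70585747  3.12059361] 0.03384709592660948 3.1255112355574965
[302.18571429 258.87142857] 70 [0.54065259 0.03204504 0.0685    ]
```

```bash
python3 - <<'E'
from h import *
f=lambda b:cv2.resize(cv2.cvtColor(b[200:300,240:340],cv2.COLOR_RGB2BGR),(400,400),interpolation=cv2.INTER_CUBIC)
cv2.imwrite("pics/c.png",np.hstack([f(np.load("c55.npy")),f(np.load("c34.npy"))]))
E
```

```text
(no output)
```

View pics/c.png

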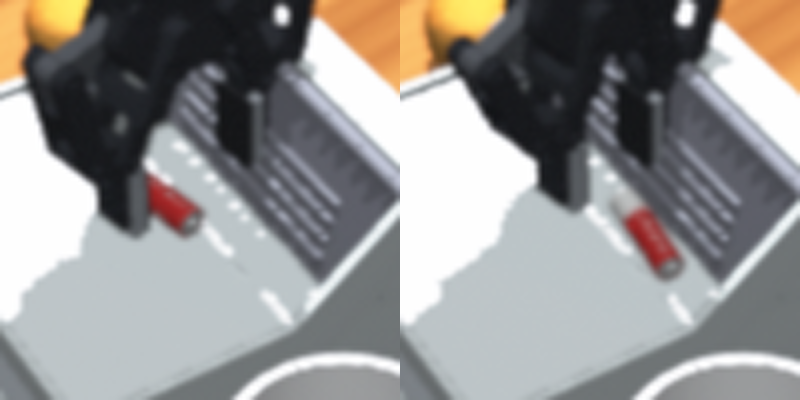

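In the right half the battery lies beyond the ledge's inner edge, at about (650,240), below the flap's edge. I'll check which depth fits.

```bash
python3 - <<'E'
from h import *
from plant import capture
im=np.load("c34.npy");s=capture("scene")
for b in(im,s):
    q,m=red("scene",b,(270,230,320,290));print(q,m)
x0,y0=270,230;a=im[y0:290,x0:320].astype(int);M=((a[:,:,0]>110)&(a[:,:,1]<90)&(a[:,:,2]<90)).astype(np.uint8)
pts=np.argwhere(M)[:,::-1]+[x0,y0];mu=pts.mean(0);u=np.linalg.svd(pts-mu)[2][0] if 0 else np.linalg.eigh(np.cov((pts-mu).T))[1][:,1]
t=(pts-mu)@u;e1,e2=mu+u*t.min(),mu+u*t.max();print(e1,e2)
for z in(.0685,.05,.035,.0165):
    w=[ray("scene",e,z) for e in(e1,e2)];L=np.linalg.norm(w[0]-w[1])
    d=(w[0]+w[1])[:2]/2-[.531,.0785];c,k=np.cos(-.195),np.sin(-.195);print(z,"len",L.round(4),"bin",(c*d[0]+k*d[1]).round(4),(-k*d[0]+c*d[1]).round(4))
# red length reference on the ledge
from plant import r
E
```

```text
[302.18571429 258.87142857] 70
[304.55555556 258.63888889] 72
[298.53551349 253.05826322] [306.24252907 265.62464764]
0.0685 len 0.0314 bin 0.0182 -0.0446
0.05 len 0.0323 bin 0.0284 -0.0283
0.035 len 0.0331 bin 0.0367 -0.015
0.0165 len 0.034 bin 0.047 0.0013
```

Call:
jog_arm(
  plan=[
    [0,0,0,0,0,0,34],
    [0,0,0,0,0,0,34],
    [0,0,0,0,0,0,34],
    [0,0,0,0,0,0,34],
    [0,0,0,0,0,0,34],
    [0,0,0,0,0,0,34],
  ],
)

```text
t: 12.82
tool_pos: [0.5541, 0.0741, 0.0353]
tcp_rot: [-3.141, -0.0, 1.569]
contact_force: [-5.0, 0.9, 2.7]
finger_gap: 0.0342
gripper_force: 3.1
```

```bash
python3 - <<'E'
from h import *
from plant import capture,r
s=capture("scene");a=s[225:300,240:325].astype(int);M=(a[:,:,0]>a[:,:,1]*1.8)&(a[:,:,0]>a[:,:,2]*1.8)&(a[:,:,0]>70)
ys,xs=np.nonzero(M);print(M.sum(),xs.mean()+240 if M.any() else 0,ys.mean()+225 if M.any() else 0,xs.min()+240 if M.any() else 0,xs.max()+240 if M.any() else 0,s[250:270:5,300].tolist())
o=r.get_obs();print(o["contact_force"],o["tool_pos"])
E
```

```text
14 308.57142857142856 260.2142857142857 305 311 [[130, 132, 135], [187, 195, 199], [187, 196, 199], [186, 195, 198]]
[-4.67069813  1.24248336  2.19580068] [0.55408224 0.07407163 0.03534367]
```

The battery has rolled deeper inside and is almost hidden behind the flap, so I'll withdraw upward.

Call:
jog_arm(
  plan=[
    [0,-0.1,-0.1,0,0,0,34],
    [0,-0.1,-0.15,0,0,0,34],
    [0,-0.1,-0.2,0,0,0,34],
    [0,-0.1,-0.2,0,0,0,34],
    [0,-0.1,-0.25,0,0,0,34],
    [0,-0.1,-0.3,0,0,0,34],
    [0,0,-0.4,0,0,0,34],
    [0,0,-0.6,0,0,0,34],
    [0,0,-0.8,0,0,0,34],
    [0,0,-0.8,0,0,0,34],
    [0,0,-0.8,0,0,0,34],
    [0,0,-0.6,0,0,0,34],
  ],
)

```text
t: 13.87
tool_pos: [0.5378, 0.0739, 0.1955]
tcp_rot: [3.137, 0.0, 1.569]
contact_force: [0.6, 0.1, -0.3]
finger_gap: 0.0339
gripper_force: 0.0
```

Call:
jog_arm(
  plan=[
    [0.6,-0.5,0,0,0,0,34],
    [0.6,-0.5,0,0,0,0,34],
    [0.6,-0.5,0,0,0,0,34],
    [0.6,-0.5,0,0,0,0,34],
    [0.6,-0.5,0,0,0,0,34],
    [0.6,-0.5,0,0,0,0,34],
    [0.6,-0.5,0,0,0,0,34],
    [0.6,-0.5,0,0,0,0,34],
    [0.6,-0.5,0,0,0,0,34],
    [0,0,0,0,0,0,34],
    [0,0,0,0,0,0,34],
    [0,0,0,0,0,0,34],
  ],
)

```text
t: 14.87
tool_pos: [0.4026, 0.2362, 0.1925]
tcp_rot: [3.139, -0.0, 1.569]
contact_force: [-0.3, -0.5, -0.6]
finger_gap: 0.0341
gripper_force: 0.0
```

```bash
python3 - <<'E'
from h import *
from plant import capture,r
o=r.get_obs();print(o["t"],o["tool_pos"],o["contact_force"],abs(o["joint_velocities"]).max())
for n,box in(("scene",(205,215,360,320)),("top",(255,190,376,302))):
    s=capture(n);b=cv2.cvtColor(cv2.imread(f"pics/{n}0.png"),cv2.COLOR_BGR2RGB)
    x0,y0,x1,y1=box;a=s[y0:y1,x0:x1].astype(int);M=(a[:,:,0]>a[:,:,1]*1.8)&(a[:,:,0]>a[:,:,2]*1.8)&(a[:,:,0]>70);print(n,"red",M.sum())
    D=(np.abs(s.astype(int)-b).max(2)>40).astype(np.uint8)
    k,l,st,ce=cv2.connectedComponentsWithStats(D)
    print([(st[i].tolist()) for i in range(1,k) if st[i,4]>15])
E
```

```text
14.8667 [0.40258799 0.23619362 0.19249862] [-0.30982272 -0.5139857  -0.57403299] 0.018143759752049467
scene red 181
[[71, 0, 60, 14, 250], [73, 7, 61, 22, 476], [84, 40, 53, 17, 431], [151, 81, 16, 7, 65], [157, 93, 6, 4, 19], [77, 101, 19, 16, 100], [147, 134, 9, 22, 78], [122, 145, 9, 23, 106], [253, 250, 25, 20, 267], [0, 269, 189, 211, 13419]]
top red 0
[[0, 150, 207, 330, 43971], [56, 161, 24, 91, 426], [80, 253, 6, 8, 20], [75, 256, 6, 13, 47], [299, 257, 29, 13, 230], [225, 301, 93, 179, 8271]]
```

```bash
python3 -c "
from plant import workorder
print(workorder.job_done())"
```

```text
the job is handed in; nothing more can be done
None
```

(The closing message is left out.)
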